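# Index the ball carousel to cup four and tip in the white grinding ball

### The arm

A 7-joint arm with a two-finger parallel gripper is mounted at the origin on a cart in front of the work surface, level with it; the furniture and walls round the work are solid. World frame = base frame: x ahead of the robot, y to its left, z up, the work surface at z = 0. Lengths are in m, angles in rad, forces in N, time in s.
With the tool pointing down it reaches from about 0.35 to 0.9 m from the base axis. Payload 8.1 kg.
Tool frame: the origin (TCP) lies at the very end of the fingers, on their centre line; the grasp point (between the pads) lies 19 mm behind it; z points along the fingers, y is the line along which they close (so a half turn about z gives the same grasp; the last joint's range is limited). The gripper opens to 92 mm and grips with 3 to 60 N. Pads are 19 mm wide; open, the fingers measure 130 mm over their backs; the gripper's body (75 mm by 190 mm) begins 47 mm behind the grasp point.
Start: joints at [-1.263, 0.434, 0.025, 1.573, -0.012, 1.134, -0.075], TCP at [0.25, 0.573, 0.227] pointing down, gripper open.
Joint ranges: [-2.62, 2.62], [-0.44, 2.09], [-1.27, 1.32], [0.08, 2.57], [-1.32, 4.46], [0.12, 2], [-2.74, 2.74]. Speed limits (rad/s): [2.22, 2.22, 3.01, 3.01, 3.14, 3.14, 3.14].

### API

Orientations are given as a unit quaternion [w, x, y, z].
In Python, from cell import status, cams, close_job gives the robot as it stands. The module is installed in compiled form; this text tells all that it offers.
- The arm moves only by the shell command python3 -m jog 'ROWS' [OPENING] [FORCE]. ROWS is JSON, a list of rows, each a list of 4 numbers: the shift along the tool's x, y, z scaled (see below), then the turn about the tool's z scaled (see below). In form: [[tx, ty, tz, roll], ...]. A call has 1 to 5 rows; each row shifts and turns the commanded pose from where the row before left it, along the tool's axes as they then stand; what a row does not reach is not made up. The controller multiplies each number of a shift by 0.04 m and each number of a turn by 2 pi rad. A row lasts 1/8 s, in which the tool goes at most 62.5 mm and 10.7 degrees, less where a joint would pass 70% of its speed; a pose out of reach is approached as far as the arm can. A call with a number of a shift or a turn outside -1 to 1 is refused whole. A call with a gripper value outside its range is refused whole. OPENING is the opening, from 0 (shut) to 1 (fully open), set as the call begins (- or left out, the last holds). The fingers move at their own pace and stop on an object; FORCE is the grip in N (left out, the last holds). Time passes only in rows, so rows that do not move let the fingers close. It gives the time, the measured TCP pose, the force, the opening and the grip force at its end, in the units of the state.
- status.sense(): the state, without advancing time (a new reading comes with each control period).
- cams.read_camera(name): name is "side" or "top" or "wrist"; returns a dict with "img" (480x640x3 uint8, red, green, blue), "camera_matrix" (3x3 intrinsics, pixels), "position" and "rotation" of the camera in the world. Camera axes: x right, y down, z forward; pixel columns grow to the right and rows downward; lengths in m; the calibration is good to about 2 mm. A picture is of the moment at which its call begins. There is no depth.
- close_job(): hands the job in; it is judged then, once.
The state is a dict: "time": time; "qpos": joint angles; "joint_velocities": joint speeds; "joint_efforts": joint torques, N m; "ee_pos": TCP position; "eef_rot": TCP orientation; "wrist_force": force on the tool from outside, world axes, zero at the start; "torque": the same for the moment, N m; "width": finger opening in m; "gripper_force": force on a finger pad.
Only numpy, scipy, OpenCV 4.12 (cv2) and the standard library are available. Lean on these libraries where they do the work, as an engineer would, in place of code of your own. Each camera call takes 0.05 s, during which the arm holds its last target. There are 200 camera calls.

### The job

Charge cup 4 of the mill's ball carousel with the white grinding ball: the red cup is cup 1 and cups are counted clockwise seen from above, so turn the black knob click by click until cup 4 has clicked home under the filling funnel. Then carry the blue tray over by its handle and lean it toward the white ball's corner so that only that ball rolls out, through the funnel and into cup 4. Set the tray back down flat on the bench with the other three balls still in it; the arm and gripper must not touch any ball (they are clean), and the bottle, flask and wash bottle stay standing where they are.

Things in the scene. Friction and masses are not known exactly. Their poses are not given: they have to be found in the camera images.
- carousel: carousel fixed to the bench: dark grey base 160 x 160 mm, clear square cover (top 48 mm above the bench; corner nuts and a roller block on its -x side reach 65 mm) over eight cups on a turntable. Origin: centre of the underside, on the knob's axis; z up; +x points to the funnel, which is fixed to the cover 48 mm from the axis, on the side away from the robot (within 0.6 rad of straight ahead)
- turntable (a joint): angle of the turntable and knob, rad, positive counter-clockwise seen from above, no stops. 0: red cup (cup 1) under the funnel; a click every 0.785. Cup 4 is under it at 2.356 (or -3.927, or whole turns away). About 0.2 N m lifts the spring roller out of a click; past half way it snaps to the next by itself. Starts at rest in a click, two to four from the wanted one
- knob_grip (a point): centre of the knob, on the turntable's axis, 113 mm above the bench: a black bar 48 mm long, 14 mm thick, 30 mm high (98 to 128 mm above the bench) on a 16 mm shaft. The bar points at the red cup with its red end. The point turns with the turntable: its x is along the bar to the red end
- cup4 (a point): centre of the inner floor of cup 4 (third clockwise from the red cup), 18.5 mm above the bench; cups are white (cup 1 red), 28 mm wide inside, 23.5 mm deep, on a circle of 48 mm radius about the knob's axis
- port (a point): centre of the funnel's mouth at rim height, 86 mm above the bench; aluminium funnel 68 mm across outside, mouth 63 mm wide inside, outlet 28 mm, straight above the cup that is home
- tray: loose blue tray, about 200 g, 92 x 92 mm, four square compartments split by a cross along its x and y axes; floor 2.5 mm thick, walls and cross 22 mm high. Origin: centre of the underside; z up. A handle stands in the middle. Leaned toward a corner, the ball there rolls up and over its lip at about 36 degrees (45 is sure); the other balls stay behind the walls
- tray_grip (a point): centre of the tray's handle block, 64 mm above the underside on the tray's centre line; axes as the tray's. The light grey block is 22 x 22 mm with rounded edges, 48 to 80 mm above the underside, its flats facing the four corners (turned 45 degrees to the tray's sides); a steel stem below it
- tray_lip (a point): outer edge of the pouring lip at the tray's +x +y corner, 57 mm from the centre along the diagonal and 9 mm above the underside. All four corners have the same lip: the corner is cut off and a ramp 26 mm wide rises outward at 30 degrees from the floor, from 46 to 57 mm from the centre
- white_ball_center (a point): centre of the white ceramic ball, 18 mm across, about 18 g, free to roll; it starts in any one of the tray's four compartments, one ball in each
- steel_ball_center (a point): centre of the bright steel ball, 18 mm across, in another compartment of the tray
- black_ball_center (a point): centre of the black ball, 18 mm across, in another compartment of the tray
- amber_ball_center (a point): centre of the brown-amber ball, 18 mm across, in another compartment of the tray
- white_ball: the white ball itself; use the point for its place, its axes turn as it rolls
- steel_ball: the steel ball itself; use the point for its place
- black_ball: the black ball itself; use the point for its place
- amber_ball: the brown-amber ball itself; use the point for its place
- bottle: loose glass bottle with orange cap, 56 mm wide, 105 mm high, between carousel and tray; origin at the centre of its underside
- flask: loose conical glass flask, 65 mm wide, 105 mm high; origin at the centre of its underside
- wash: loose wash bottle with red cap and bent spout, 66 mm wide, 211 mm high; origin at the centre of its underside
There are look-alikes about, which are no part of the job. Several things look just like the tray: the one meant starts farthest from the robot's base.

How it is judged:
By the outcome, as a careful person would: the job done as asked, in the order asked, and still so for the second after the job is handed in, with the robot touching nothing.
It also fails if it takes over 69 s, if anything falls off the work surface, if the arm or the gripper's body presses on something with over 40 N, if the wrist force passes 120 N, or if a joint passes its speed limit or range.

## Working session

There is one attempt and no reset: what is moved stays moved. The work goes in short steps, Python scripts to look and compute and a shell command to move; the robot and the scene stay as the last step left them, time stands still between calls to the robot, and variables do not carry over. Pictures are saved under pics/ and viewed, at most 10 in all, crops included, and the job is handed in when it is done.

```bash
mkdir -p pics
cat > h.py <<'E'
import numpy as np, cv2
from cell import status, cams
def snap(n,save=None):
    c=cams.read_camera(n)
    if save: cv2.imwrite('pics/'+save+'.png',cv2.cvtColor(c['img'],cv2.COLOR_RGB2BGR))
    return c
def ray(c,u,v,z):
    d=np.array(c['rotation'])@np.linalg.inv(c['camera_matrix'])@[u,v,1.]
    p=np.array(c['position']); return p+d*(z-p[2])/d[2]
def proj(c,P):
    q=np.array(c['rotation']).T@(np.array(P)-c['position']); q=np.array(c['camera_matrix'])@q; return q[:2]/q[2]
E
python3 - <<'E'
from h import *
for n in('top','side','wrist'):
    c=snap(n,n+'0'); print(n,np.round(c['position'],3),np.round(c['rotation'],3).tolist(),c['camera_matrix'][0][0])
s=status.sense();print(s['time'],s['ee_pos'],s['eef_rot'])
E
```

```text
top [0.519 0.205 0.997] [0.012, -0.701, 0.713, -0.023] 499.97184395025107
side [ 0.536 -0.761  0.588] [-0.524, 0.851, -0.014, 0.02] 564.3934295896279
wrist [0.178 0.604 0.384] [0.121, 0.827, 0.543, 0.078] 371.33151054828573
0.15 [0.2494842  0.57262961 0.22614362] [-6.52319738e-05  2.03995264e-01  9.78971694e-01 -5.91761192e-04]
```

View pics/top0.png

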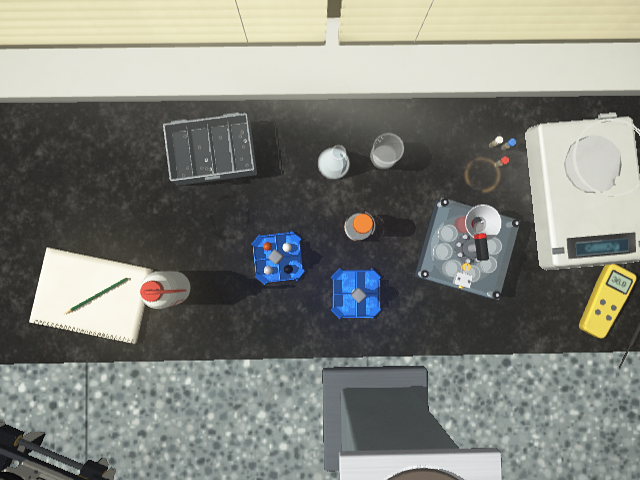

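View pics/side0.png

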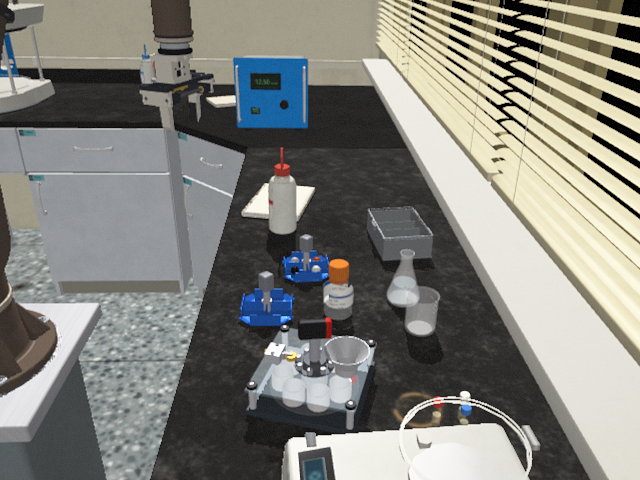

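Run:
```python
import cv2,numpy as np
a=cv2.imread('pics/top0.png')
x=cv2.resize(a[225:295,240:310],(400,400),interpolation=cv2.INTER_CUBIC)
y=cv2.resize(a[190:310,410:530],(400,400),interpolation=cv2.INTER_CUBIC)
cv2.imwrite('pics/crop1.png',np.hstack([x,y]))
```

```text
(no output)
```

View pics/crop1.png

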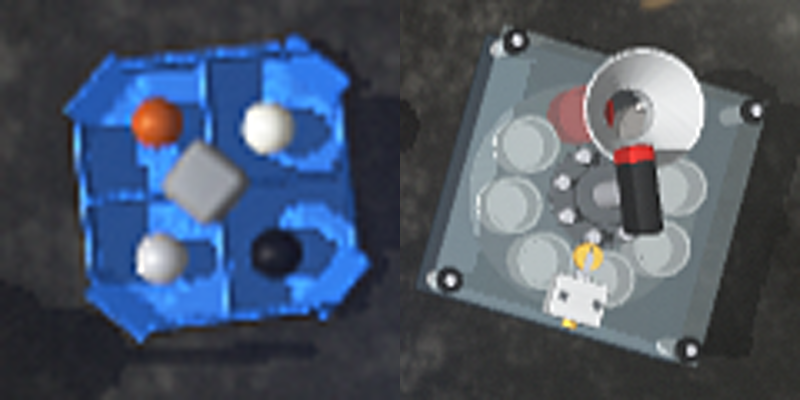

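Run:
```python
from h import *
c=snap('top'); img=c['img']
f=lambda x,y:(410+(x-400)/3.3333,190+y/3.3333)
N=[ray(c,*f(*p),.065)[:2] for p in((515,40),(755,110),(690,348),(448,280))]
o=np.mean(N,0);print('nuts',np.round(N,3).tolist(),'centre',o)
e=N[0]-N[3]+N[1]-N[2];print('x dir deg',np.degrees(np.arctan2(e[1],e[0])))
for p in((527,143),(510,205),(540,260),(605,280),(660,250),(682,188),(575,115)):
    q=ray(c,*f(*p),.042)[:2]-o;print('cup',np.round(q,3),np.degrees(np.arctan2(q[1],q[0])),np.hypot(*q))
q=ray(c,*f(643,103),.086)[:2];d=q-o;print('port',q,np.degrees(np.arctan2(d[1],d[0])),np.hypot(*d))
a,b=ray(c,*f(635,150),.128)[:2],ray(c,*f(642,231),.128)[:2];d=a-b
print('knob',(a+b)/2,np.degrees(np.arctan2(d[1],d[0])),np.hypot(*d))
# colour
hsv=cv2.cvtColor(img,cv2.COLOR_RGB2HSV).astype(int)
t=lambda x,y:(240+x/5.714,225+y/5.714)
for n,p in dict(w=(268,128),s=(160,258),b=(277,253),a=(156,122)).items():
    u,v=t(*p);print(n,ray(c,u,v,.0115)[:2],img[int(v)-1:int(v)+2,int(u)-1:int(u)+2].mean((0,1)))
P=[ray(c,*t(*p),.080)[:2] for p in((200,142),(246,183),(205,222),(164,182))];print('handle',np.round(P,3).tolist(),np.mean(P,0))
# tray body mask
m=((hsv[...,0]>100)&(hsv[...,0]<125)&(hsv[...,1]>150)&(hsv[...,2]>70)).astype(np.uint8)
for k in cv2.findContours(m[225:325,240:390].copy(),cv2.RETR_EXTERNAL,cv2.CHAIN_APPROX_NONE)[0]:
    if cv2.contourArea(k)>500:
        r=cv2.minAreaRect(k);print(r,ray(c,r[0][0]+240,r[0][1]+225,.012)[:2],'top',ray(c,r[0][0]+240,r[0][1]+225,.022)[:2])
```

```text
Traceback (most recent call last):
  File "h.py", line 8, in ray
    d=np.array(c['rotation'])@np.linalg.inv(c['camera_matrix'])@[u,v,1.]
      ~~~~~~~~~~~~~~~~~~~~~~~^~~~~~~~~~~~~~~~~~~~~~~~~~~~~~~~~~
ValueError: matmul: Input operand 1 has a mismatch in its core dimension 0, with gufunc signature (n?,k),(k,m?)->(n?,m?) (size 3 is different from 4)
```

View pics/wrist0.png

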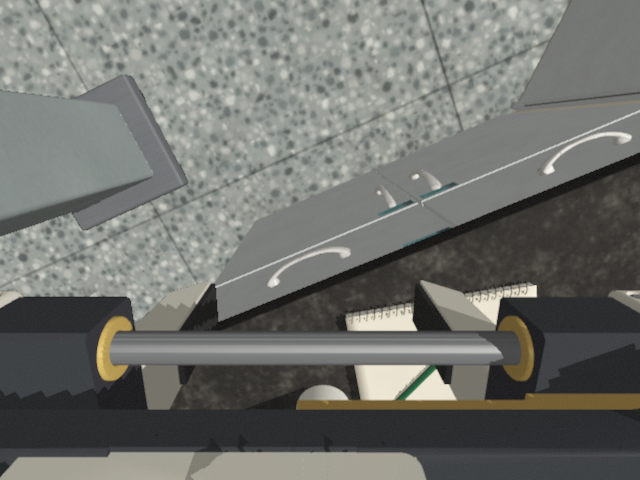

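The wrist camera shows the fingers and the floor, but no target. The camera rotation comes as a quaternion, so I'll fix the helper.

```bash
cat > h.py <<'E'
import numpy as np, cv2
from scipy.spatial.transform import Rotation as R
from cell import status, cams
def snap(n,save=None):
    c=cams.read_camera(n); c['R']=R.from_quat(np.roll(c['rotation'],-1)).as_matrix()
    if save: cv2.imwrite('pics/'+save+'.png',cv2.cvtColor(c['img'],cv2.COLOR_RGB2BGR))
    return c
def ray(c,u,v,z):
    d=c['R']@np.linalg.inv(c['camera_matrix'])@[u,v,1.]
    p=np.array(c['position']); return p+d*(z-p[2])/d[2]
def proj(c,P):
    q=c['R'].T@(np.array(P)-c['position']); q=np.array(c['camera_matrix'])@q; return q[:2]/q[2]
E
cat > m1.py <<'E'
from h import *
c=snap('top'); img=c['img']
f=lambda x,y:(410+(x-400)/3.3333,190+y/3.3333)
N=[ray(c,*f(*p),.065)[:2] for p in((515,40),(755,110),(690,348),(448,280))]
o=np.mean(N,0);print('nuts',np.round(N,3).tolist(),'centre',o)
e=N[0]-N[3]+N[1]-N[2];print('x dir deg',np.degrees(np.arctan2(e[1],e[0])))
for p in((527,143),(510,205),(540,260),(605,280),(660,250),(682,188),(575,115)):
    q=ray(c,*f(*p),.042)[:2]-o;print('cup',np.round(q,3),np.degrees(np.arctan2(q[1],q[0])),np.hypot(*q))
q=ray(c,*f(643,103),.086)[:2];d=q-o;print('port',q,np.degrees(np.arctan2(d[1],d[0])),np.hypot(*d))
a,b=ray(c,*f(635,150),.128)[:2],ray(c,*f(642,231),.128)[:2];d=a-b
print('knob',(a+b)/2,np.degrees(np.arctan2(d[1],d[0])),np.hypot(*d))
hsv=cv2.cvtColor(img,cv2.COLOR_RGB2HSV).astype(int)
t=lambda x,y:(240+x/5.714,225+y/5.714)
for n,p in dict(w=(268,128),s=(160,258),b=(277,253),a=(156,122)).items():
    u,v=t(*p);print(n,ray(c,u,v,.0115)[:2],img[int(v)-1:int(v)+2,int(u)-1:int(u)+2].mean((0,1)))
P=[ray(c,*t(*p),.080)[:2] for p in((200,142),(246,183),(205,222),(164,182))];print('handle',np.round(P,3).tolist(),np.mean(P,0))
m=((hsv[...,0]>100)&(hsv[...,0]<125)&(hsv[...,1]>150)&(hsv[...,2]>70)).astype(np.uint8)
for k in cv2.findContours(m[225:325,240:390].copy(),cv2.RETR_EXTERNAL,cv2.CHAIN_APPROX_NONE)[0]:
    if cv2.contourArea(k)>500:
        r=cv2.minAreaRect(k);print(r,ray(c,r[0][0]+240,r[0][1]+225,.012)[:2],'top',ray(c,r[0][0]+240,r[0][1]+225,.022)[:2])
E
python3 m1.py
```

```text
nuts [[0.637, -0.045], [0.595, -0.179], [0.462, -0.138], [0.502, -0.003]] centre [ 0.54891004 -0.09130815]
x dir deg -17.230192048413755
cup [0.031 0.035] 48.823088656210324 0.04687693308513496
cup [-0.005  0.046] 95.8371038707565 0.04638598652349172
cup [-0.037  0.03 ] 140.89320479144087 0.04716450224146421
cup [-0.049 -0.007] -171.34946132242405 0.049258505026898436
cup [-0.032 -0.04 ] -128.8524678922331 0.05103345836726599
cup [ 0.003 -0.054] -86.30314707846416 0.0537860002674926
cup [0.047 0.007] 8.534222972398453 0.047140181466980895
port [ 0.59807451 -0.10883727] -19.62320446111696 0.05219592847532486
knob [ 0.54849543 -0.09050298] 3.1062554488582608 0.04260946131534005
w [0.55806975 0.25534992] [244.         244.22222222 240.77777778]
s [0.51393697 0.29304953] [188.33333333 190.88888889 197.66666667]
b [0.51497957 0.25283335] [34.66666667 37.22222222 49.88888889]
a [0.56075991 0.2938843 ] [190.88888889  93.22222222  48.22222222]
handle [[0.551, 0.274], [0.538, 0.259], [0.526, 0.272], [0.539, 0.285]] [0.53832631 0.27263454]
((115.5, 68.0), (50.0, 49.0), 90.0) [0.4662369  0.12188744] top [0.46677734 0.12272911]
((37.507240295410156, 32.05972671508789), (50.238346099853516, 49.48627471923828), 83.0887680053711) [0.53933792 0.27403987] top [0.53913612 0.27333665]
```

The likely look-alike is the tray at (356,293), which is nearer and holds no balls. The one I want is at (277,257): it's farther from the base and holds four balls, with white at (288,247). The carousel centre is at (0.549, -0.091), and the knob's red end points about 4° from world x. First I'll go over the knob.

```bash
r='[-0.9,-0.82,0,0]'; python3 -m jog '[[-0.9,-0.82,0,0],[-0.9,-0.82,0,0],[-0.9,-0.82,0,0],[-0.9,-0.82,0,0],[-0.9,-0.82,0,0]]' 1
python3 -m jog '[[-0.9,-0.82,0,0],[-0.9,-0.82,0,0],[-0.9,-0.82,0,0],[-0.9,-0.82,0,0],[-0.9,-0.82,0,0]]'
python3 -m jog '[[-0.9,-0.82,0,0],[-0.9,-0.82,0,0],[-0.9,-0.82,0,0],[-0.9,-0.82,0,0],[-0.9,-0.75,0,0]]'
python3 -m jog '[[0,0,0,0.029],[0,0,0,0.029],[0,0,0,0.029],[0,0,0,0.029],[0,0,0,0.029]]'
python3 -m jog '[[0,0,0,0.029],[0,0,0,0.029],[0,0,0,0.029],[0,0,0,0.029],[0,0,0,0.029]]'
python3 -m jog '[[0,0,0,0.029],[0,0,0,0.029],[0,0,0,0.029],[0,0,0,0.029],[0,0,0,0]]'
cat > st.py <<'E'
from h import *
s=status.sense(); r=R.from_quat(np.roll(s['eef_rot'],-1)).as_matrix()
print('t',s['time'],'p',np.round(s['ee_pos'],4),'xdir',np.degrees(np.arctan2(r[1,0],r[0,0])).round(1),'ydir',np.degrees(np.arctan2(r[1,1],r[0,1])).round(1),'z',np.round(r[:,2],3),'q',np.round(s['qpos'],2),'F',np.round(s['wrist_force'],1),'w',s['width'],'g',s['gripper_force'])
import sys
if len(sys.argv)>2:
    d=np.array([float(a) for a in sys.argv[1:4]])-s['ee_pos']; print('units to go',np.round(r.T@d/.04,2))
E
python3 st.py .549 -.091 .097
python3 - <<'E'
from h import *
c=snap('wrist','wrist1'); print(c['position'])
c=snap('top','top1')
E
```

```text
time: 0.88
ee_pos: [0.3496, 0.3492, 0.2268]
eef_rot: [0.0, 0.204, 0.979, 0.0]
wrist_force: [0.2, 0.3, 1.2]
width: 0.0918
gripper_force: 0.0
time: 1.5
ee_pos: [0.4491, 0.127, 0.2269]
eef_rot: [0.0, 0.204, 0.979, 0.0]
wrist_force: [0.9, 0.8, -0.2]
width: 0.0916
gripper_force: 0.0
time: 2.12
ee_pos: [0.5497, -0.0927, 0.2268]
eef_rot: [0.0, 0.204, 0.979, 0.0]
wrist_force: [0.0, 0.5, 0.2]
width: 0.0919
gripper_force: 0.0
time: 2.75
ee_pos: [0.5492, -0.0911, 0.2267]
eef_rot: [-0.0, 0.616, 0.788, 0.0]
wrist_force: [-0.3, 0.0, -0.2]
width: 0.0917
gripper_force: 0.0
time: 3.38
ee_pos: [0.5492, -0.091, 0.2267]
eef_rot: [-0.0, 0.9, 0.436, 0.0]
wrist_force: [0.3, 1.1, -0.1]
width: 0.0919
gripper_force: 0.0
time: 4.0
ee_pos: [0.5492, -0.0909, 0.2265]
eef_rot: [0.0, 0.996, 0.09, -0.0]
wrist_force: [0.9, -0.6, -0.2]
width: 0.092
gripper_force: 0.0
t 4.0 p [ 0.5492 -0.0909  0.2265] xdir 10.4 ydir -79.6 z [-0. -0. -1.] q [-0.64  0.45  1.01  1.8  -0.42  1.13 -0.87] F [ 0.9 -0.6 -0.2] w 0.09196832023114916 g 0.0
units to go [-0.   -0.    3.24]
[ 0.62534352 -0.07687025  0.38488199]
```

View pics/wrist1.png

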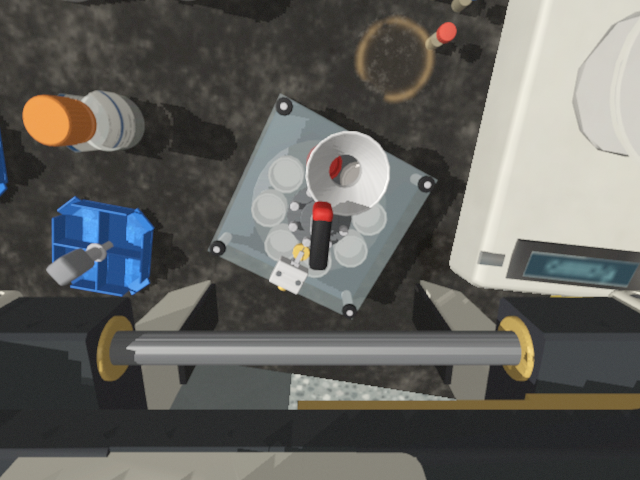

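```bash
python3 -m jog '[[0,0,0.8,0.015],[0,0,0.8,0],[0,0,0.8,0],[0,0,0.8,0],[0,0,0,0]]' 1 >/dev/null
python3 -m jog '[[0,0,0,0],[0,0,0,0],[0,0,0,0],[0,0,0,0],[0,0,0,0]]' 0 40
python3 st.py
```

```text
time: 5.35
ee_pos: [0.5494, -0.0911, 0.0989]
eef_rot: [-0.0, 0.999, 0.043, 0.0]
wrist_force: [-0.4, 0.3, 0.2]
width: 0.0467
gripper_force: 0.0
t 5.35 p [ 0.5494 -0.0911  0.0989] xdir 4.9 ydir -85.1 z [ 0.  0. -1.] q [-0.54  0.61  0.89  1.93 -0.61  0.89 -0.81] F [-0.4  0.3  0.2] w 0.0466554245982915 g 0.0
```

```bash
python3 -m jog '[[0,0,0,0],[0,0,0,0],[0,0,0,0],[0,0,0,0],[0,0,0,0]]' 0 40
python3 -m jog '[[0,0,0,0],[0,0,0,0],[0,0,0,0]]'
python3 st.py;  python3 - <<'E'
from h import *
s=status.sense();print(s['torque'])
E
```

```text
time: 5.98
ee_pos: [0.5495, -0.0946, 0.0989]
eef_rot: [0.002, 0.999, 0.041, 0.001]
wrist_force: [2.1, -11.3, -7.9]
width: 0.0134
gripper_force: 40.0
time: 6.35
ee_pos: [0.5495, -0.0945, 0.0989]
eef_rot: [0.002, 0.999, 0.041, 0.001]
wrist_force: [2.5, -10.9, -4.0]
width: 0.014
gripper_force: 40.0
t 6.35 p [ 0.5495 -0.0945  0.0989] xdir 4.7 ydir -85.3 z [ 0.001 -0.005 -1.   ] q [-0.53  0.61  0.9   1.93 -0.61  0.89 -0.81] F [  2.5 -10.9  -4. ] w 0.013954093136304104 g 40.003899335861206
[-1.98707302 -0.30074864 -0.00334647]
```

```bash
python3 -m jog '[[0,0.1,0,0],[0,0,0,-0.015],[0,0,0,-0.015],[0,0,0,0]]' >/dev/null; python3 st.py | cut -c1-400;  python3 - <<'E'
from h import *
s=status.sense();print(s['torque'])
E
python3 -m jog '[[0,0,0,-0.015],[0,0,0,-0.015],[0,0,0,0]]' >/dev/null; python3 st.py;  python3 - <<'E'
from h import *
s=status.sense();print(s['torque'])
E
```

```text
t 6.85 p [ 0.5495 -0.0949  0.0988] xdir 15.7 ydir -74.3 z [-0.     0.001 -1.   ] q [-0.5   0.59  0.84  1.93 -0.57  0.88 -0.66] F [-1.6  0.9  1.9] w 0.013670952586321453 g 40.004830956459045
[0.07460392 0.33929572 0.06839479]
t 7.225 p [ 0.5496 -0.0951  0.0988] xdir 26.4 ydir -63.6 z [-0.  0. -1.] q [-0.47  0.57  0.79  1.93 -0.53  0.86 -0.51] F [-1.8  1.2  3.9] w 0.013630400013909187 g 40.020547807216644
[-0.01403698  0.29053242  0.20257708]
```

```bash
cat > tq.py <<'E'
from h import *
s=status.sense(); r=R.from_quat(np.roll(s['eef_rot'],-1)).as_matrix()
print(round(s['time'],2),'xdir',np.degrees(np.arctan2(r[1,0],r[0,0])).round(1),'Tz',round(s['torque'][2],3),np.round(s['ee_pos'],4))
E
python3 -m jog '[[0,0,0,-0.015],[0,0,0,0]]' >/dev/null; python3 tq.py
python3 -m jog '[[0,0,0,-0.015],[0,0,0,0]]' >/dev/null; python3 tq.py
python3 -m jog '[[0,0,0,-0.015],[0,0,0,0]]' >/dev/null; python3 tq.py
python3 -m jog '[[0,0,0,-0.015],[0,0,0,0]]' >/dev/null; python3 tq.py
```

```text
7.47 xdir 31.7 Tz -0.146 [ 0.5496 -0.095   0.0988]
7.72 xdir 37.1 Tz -0.11 [ 0.5497 -0.0951  0.0988]
7.97 xdir 42.5 Tz -0.12 [ 0.5497 -0.0952  0.0988]
8.22 xdir 47.9 Tz 0.019 [ 0.5497 -0.0952  0.0988]
```

```bash
python3 -m jog '[[0,0,0,0],[0,0,0,0],[0,0,0,0]]' 0.6 >/dev/null; python3 -m jog '[[0,0,-0.9,0],[0,0,-0.9,0],[0,0,-0.9,0],[0,0,-0.9,0],[0,0,0,0]]' >/dev/null; python3 tq.py
python3 - <<'E'
from h import *
c=snap('wrist'); i=cv2.cvtColor(c['img'],cv2.COLOR_RGB2BGR)
np.savez('w2.npz',**{k:c[k] for k in('img','camera_matrix','position','rotation','R')})
cv2.imwrite('pics/w2.png',cv2.resize(i[60:360,170:490],(800,600*800//640*300*640//(320*600)) if 0 else (800,600),interpolation=cv2.INTER_CUBIC))
E
```

```text
9.22 xdir 48.1 Tz -0.064 [ 0.5511 -0.0957  0.2452]
```

View pics/w2.png

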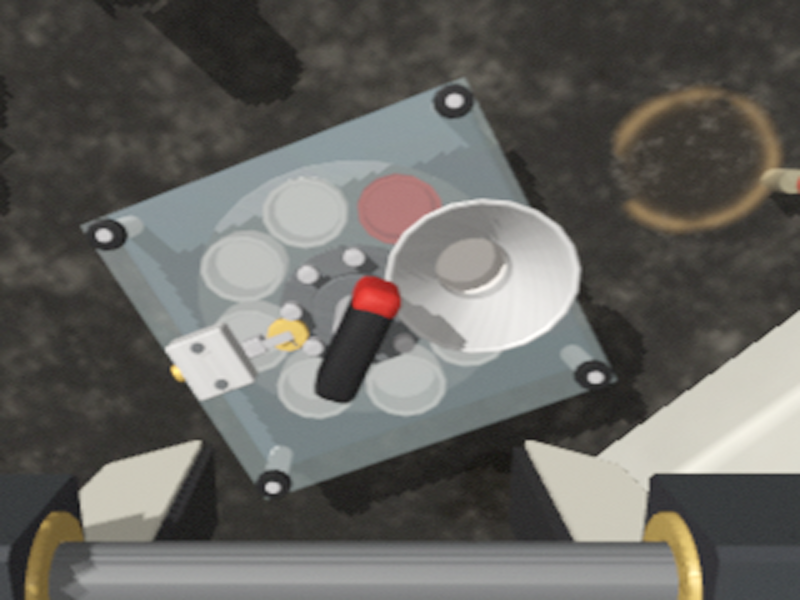

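Run:
```python
from h import *
c=dict(np.load('w2.npz'))
f=lambda x,y:(170+x*.4,60+y*.5)
g=lambda x,y,z:ray(c,*f(x,y),z)[:2]
N=[g(*p,.065) for p in((454,102),(595,375),(274,483),(107,235))]; o=np.mean(N,0)
A=lambda d:np.degrees(np.arctan2(d[1],d[0])).round(1)
print('nuts ctr',o,np.round([np.linalg.norm(N[i]-N[i-1]) for i in range(4)],3))
e=N[0]+N[1]-N[2]-N[3];print('cover x',A(e))
P=g(483,275,.086);print('port',P,A(P-o),np.linalg.norm(P-o))
a,b=g(380,290,.128),g(334,388,.128);print('bar',A(a-b),(a+b)/2)
for p in((400,208),(305,212),(245,265),(318,388),(405,380)):
    q=g(*p,.042)-o;print('cup',A(q),np.linalg.norm(q))
```

```text
nuts ctr [ 0.55165722 -0.09308774] [0.137 0.136 0.137 0.136]
cover x -17.4
port [ 0.59636457 -0.10821474] -18.7 0.04719717210736064
bar 28.1 [ 0.55204104 -0.092315  ]
cup 27.5 0.04621595018512139
cup 74.1 0.046035942297000955
cup 118.3 0.046866375919257505
cup -150.9 0.050419445578258316
cup -107.9 0.04750344602999156
```

The bar now sits at 28°, exactly one click (+45°) from the funnel direction of -17.4°, with the roller seated between its studs. Cup 4 needs two more clicks counter-clockwise, so I'll regrip aligned with the bar.

```bash
python3 -m jog '[[0,0,0,0.0285],[0,0,0,0.0270],[0,0,0.7,0],[0,0,0.8,0],[0,0,0.8,0]]' 0.6 >/dev/null; python3 st.py .551 -.0937 .098
```

```text
t 9.9 p [ 0.5487 -0.0948  0.1485] xdir 28.1 ydir -61.9 z [-0.002  0.    -1.   ] q [-0.5   0.5   0.82  1.88 -0.44  0.95 -0.56] F [0.6 1.3 0.3] w 0.05504731520318452 g 0.0
units to go [0.07 0.   1.26]
```

```bash
python3 -m jog '[[0.04,0,0.8,0],[0,0,0.45,0],[0,0,0,0]]' 0.6 >/dev/null; python3 st.py
python3 -m jog '[[0,0,0,0],[0,0,0,0],[0,0,0,0],[0,0,0,0],[0,0,0,0]]' 0 60 >/dev/null; python3 st.py
for i in 1; do :; done
python3 -m jog '[[0,0,0,-0.015],[0,0,0,-0.015],[0,0,0,0]]' >/dev/null; python3 tq.py
python3 -m jog '[[0,0,0,-0.015],[0,0,0,-0.015],[0,0,0,0]]' >/dev/null; python3 tq.py
python3 -m jog '[[0,0,0,-0.015],[0,0,0,-0.015],[0,0,0,0]]' >/dev/null; python3 tq.py
python3 -m jog '[[0,0,0,-0.015],[0,0,0,-0.02],[0,0,0,0]]' >/dev/null; python3 tq.py
```

```text
t 10.275 p [ 0.5499 -0.0944  0.0994] xdir 28.1 ydir -61.9 z [-0.003 -0.    -1.   ] q [-0.45  0.56  0.76  1.92 -0.51  0.86 -0.51] F [-0.2 -0.5  0.3] w 0.05499635884488452 g 0.0
t 10.9 p [ 0.5511 -0.0942  0.101 ] xdir 28.1 ydir -61.9 z [ 0.  0. -1.] q [-0.45  0.56  0.76  1.92 -0.51  0.86 -0.51] F [-1.2  1.4  2.7] w 0.013409367476008538 g 59.993231892585754
11.28 xdir 38.9 Tz -0.078 [ 0.551  -0.0941  0.1009]
11.65 xdir 49.6 Tz 0.007 [ 0.5509 -0.094   0.1009]
12.03 xdir 60.4 Tz 0.074 [ 0.5508 -0.0939  0.1009]
12.4 xdir 73.0 Tz -0.043 [ 0.5506 -0.0938  0.1009]
```

```bash
python3 -m jog '[[0,0,0,-0.015],[0,0,0,-0.015],[0,0,0,0]]' >/dev/null; python3 tq.py
python3 -m jog '[[0,0,0,-0.015],[0,0,0,-0.015],[0,0,0,0]]' >/dev/null; python3 tq.py
python3 -m jog '[[0,0,0,-0.015],[0,0,0,-0.015],[0,0,0,0]]' >/dev/null; python3 tq.py
python3 -m jog '[[0,0,0,-0.015],[0,0,0,-0.02],[0,0,0,0]]' >/dev/null; python3 tq.py
python3 -m jog '[[0,0,0,0],[0,0,0,0],[0,0,0,0]]' 0.6 >/dev/null; python3 -m jog '[[0,0,-0.9,0],[0,0,-0.9,0],[0,0,-0.9,0],[0,0,-0.9,0],[0,0,0,0]]' >/dev/null; python3 tq.py
python3 - <<'E'
from h import *
c=snap('wrist'); i=cv2.cvtColor(c['img'],cv2.COLOR_RGB2BGR)
np.savez('w3.npz',**{k:c[k] for k in('img','camera_matrix','position','rotation','R')})
cv2.imwrite('pics/w3.png',cv2.resize(i[60:360,120:540],(800,571),interpolation=cv2.INTER_CUBIC))
E
```

```text
12.78 xdir 83.8 Tz -0.082 [ 0.5504 -0.0937  0.1009]
13.15 xdir 94.6 Tz 0.007 [ 0.5502 -0.0937  0.1009]
13.53 xdir 105.4 Tz 0.088 [ 0.55   -0.0938  0.1009]
13.9 xdir 118.0 Tz 0.044 [ 0.5498 -0.0938  0.1009]
14.9 xdir 118.1 Tz 0.006 [ 0.5527 -0.0948  0.2474]
```

View pics/w3.png

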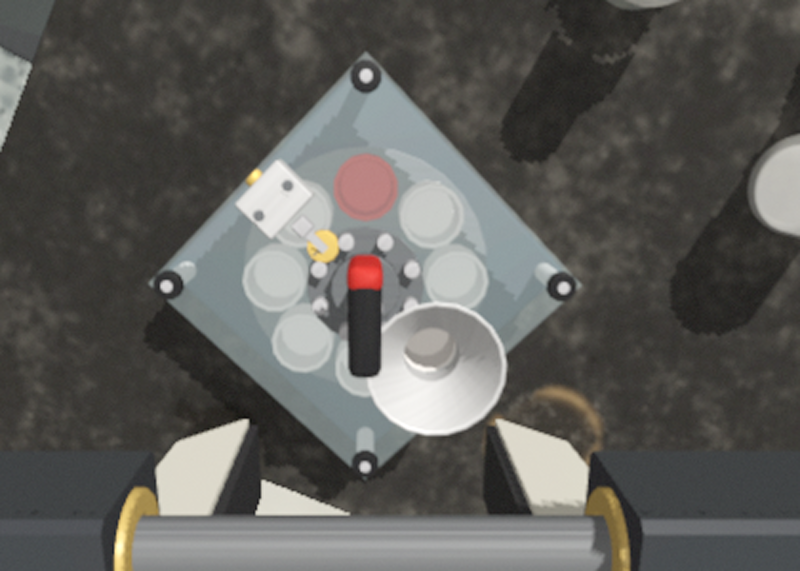

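The bar now points at 118°, three clicks from the funnel. Counted clockwise from red (365,185), the cups are (430,213), (455,280) and then the one under the funnel, so cup 4 is home.

The moves only shift and roll, so the tool can't be tilted directly. I'll test briefly whether pushing at the reach limit tilts the tool, on the way to the tray.

```bash
python3 -m jog '[[0.47,-0.88,0,0],[0.47,-0.88,0,0],[0.47,-0.88,0,0],[0.47,-0.88,0,0],[0.47,-0.88,0,0]]' 1 >/dev/null; python3 st.py
python3 -m jog '[[0.47,-0.88,0,0],[0.47,-0.88,0,0],[0.47,-0.88,0,0],[0.47,-0.88,0,0]]' >/dev/null; python3 st.py
python3 -m jog '[[0,0,0,0]]' >/dev/null; python3 st.py
```

```text
t 15.575 p [ 0.3495 -0.0943  0.2436] xdir 118.1 ydir 28.1 z [-0.002 -0.    -1.   ] q [-0.26 -0.05  0.36  2.14  0.02  1.05  0.59] F [-0.6 -0.3  0.9] w 0.09147898022316495 g 0.0
t 16.075 p [ 0.19   -0.0943  0.2437] xdir 118.1 ydir 28.1 z [-0.002 -0.    -1.   ] q [-0.22 -0.39  0.27  2.37  0.11  1.16  0.48] F [-0.3  0.5  0. ] w 0.09174267617353733 g 0.0
t 16.2 p [ 0.1892 -0.0943  0.2436] xdir 118.1 ydir 28.1 z [-0.001  0.001 -1.   ] q [-0.21 -0.39  0.27  2.37  0.11  1.16  0.48] F [ 0.3 -0.2  0.6] w 0.09171795257660437 g 0.0
```

```bash
python3 -m jog '[[0.47,-0.88,0,0],[0.47,-0.88,0,0],[0.47,-0.88,0,0]]' >/dev/null; python3 st.py
python3 -m jog '[[0,0,-0.3,0]]' >/dev/null; python3 st.py
```

```text
t 16.575 p [ 0.1391 -0.1     0.2467] xdir 118.2 ydir 28.2 z [ 0.006  0.002 -1.   ] q [ 0.37 -0.43 -0.03  2.39 -0.02  1.18  0.84] F [-0.6 -0.8 -0.5] w 0.09182121440462447 g 0.0
t 16.7 p [ 0.1382 -0.1002  0.2582] xdir 118.0 ydir 28.0 z [ 0.004  0.002 -1.   ] q [ 0.46 -0.43 -0.08  2.36 -0.04  1.21  0.89] F [ 2.1 -0.9  0.8] w 0.0916843493545329 g 0.0
```

The controller holds the tool vertical, so the tray has to pivot passively about the pads:
1. Grip it so the finger line is perpendicular to the white diagonal.
2. Pre-tilt it to about 32° by pushing the lip against the fixed knob's side.
3. Finish the lean against the funnel's inner wall.

Now I'll go to the tray.

```bash
python3 -m jog '[[0,0,0,-0.021],[0,0,0,-0.021],[0,0,0,-0.0205],[-0.12,0.9,0,0],[-0.12,0.9,0,0]]' 1 >/dev/null
python3 -m jog '[[-0.12,0.9,0,0],[-0.12,0.9,0,0],[-0.12,0.9,0,0],[-0.12,0.9,0,0],[-0.12,0.9,0,0]]' >/dev/null
python3 -m jog '[[-0.12,0.9,0,0],[-0.12,0.9,0,0],[-0.12,0.9,0,0],[-0.12,0.9,0,0],[-0.12,0.9,0,0]]' >/dev/null
python3 -m jog '[[-0.12,0.9,0,0],[-0.12,0.9,0,0],[-0.12,0.9,0,0],[0,0,0,0]]' >/dev/null
python3 st.py .5385 .2733 .045
python3 - <<'E'
from h import *
c=snap('wrist','w4'); np.savez('w4.npz',**{k:c[k] for k in('img','camera_matrix','position','rotation','R')})
E
```

```text
t 19.075 p [0.5378 0.274  0.2596] xdir 140.7 ydir 50.7 z [ 0.003  0.003 -1.   ] q [-0.09  0.47 -0.7   1.54  0.31  1.24  0.05] F [-1.  -0.9 -0.8] w 0.09172516784725601 g 0.0
units to go [-0.02 -0.03  5.36]
```

View pics/w4.png

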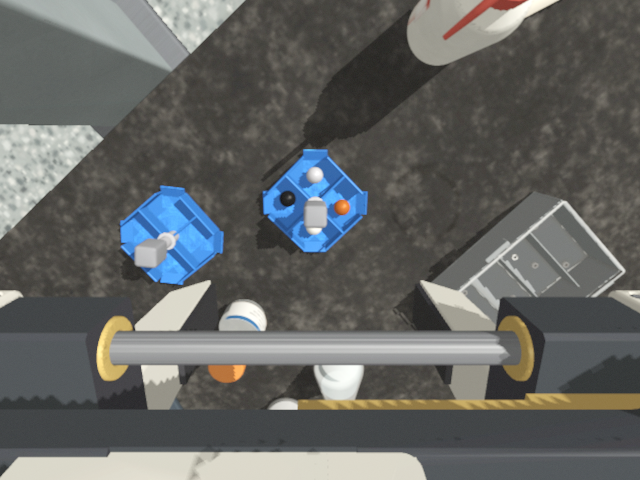

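The tray's diamond is square to the tool: corners at (266,200) and (366,200), handle at (315,215), steel at (315,174), and white hidden behind the handle on the -x tool side. I'll descend and grip.

```bash
python3 - <<'E'
from h import *
c=dict(np.load('w4.npz'))
print('px of handle top',proj(c,[.5385,.2733,.08]),'corners',ray(c,266,200,.018),ray(c,366,200,.018),'handle px315,205 ->',ray(c,315.5,203,.08))
E
python3 -m jog '[[0,0,0.9,0],[0,0,0.9,0],[0,0,0.9,0],[0,0,0.9,0],[0,0,0.9,0]]' 0.75 >/dev/null
python3 -m jog '[[0,0,0.6,0],[0,0,0.25,0],[0,0,0,0]]' >/dev/null; python3 st.py .5385 .2733 .045
```

```text
px of handle top [314.24496916 216.93891031] corners [0.50186296 0.23556281 0.018     ] [0.57080467 0.31989289 0.018     ] handle px315,205 -> [0.52902958 0.28253499 0.08      ]
t 20.125 p [0.5378 0.2717 0.0477] xdir 140.7 ydir 50.7 z [ 0.005  0.001 -1.   ] q [-0.16  0.67 -0.59  1.78  0.49  0.84 -0.1 ] F [-0.3  0.8 -0.1] w 0.06866435595811639 g 0.0
units to go [0.01 0.04 0.07]
```

```bash
python3 -m jog '[[0.06,0,0.05,0],[0,0,0,0],[0,0,0,0],[0,0,0,0],[0,0,0,0]]' 0 20 >/dev/null
python3 -m jog '[[0,0,0,0],[0,0,0,0]]' >/dev/null; python3 st.py
python3 -m jog '[[0,0,-0.5,0],[0,0,-0.9,0],[0,0,-0.9,0],[0,0,-0.9,0],[0,0,0,0]]' >/dev/null; python3 st.py
python3 - <<'E'
from h import *
c=snap('side'); i=cv2.cvtColor(c['img'],cv2.COLOR_RGB2BGR)
cv2.imwrite('pics/s5.png',cv2.resize(i[130:430,180:500],(800,750))[:600])
E
```

```text
t 21.0 p [0.5366 0.274  0.0462] xdir 140.7 ydir 50.7 z [ 0.007  0.002 -1.   ] q [-0.16  0.67 -0.59  1.78  0.49  0.83 -0.11] F [-0.1  1.2  2.1] w 0.021547299631023163 g 20.000146329402924
t 21.625 p [0.5366 0.2748 0.1778] xdir 140.7 ydir 50.7 z [ 0.011  0.004 -1.   ] q [-0.1   0.53 -0.67  1.66  0.37  1.07 -0.  ] F [-0.2  0.9 -3.2] w 0.021518816674863866 g 19.999550879001617
```

View pics/s5.png

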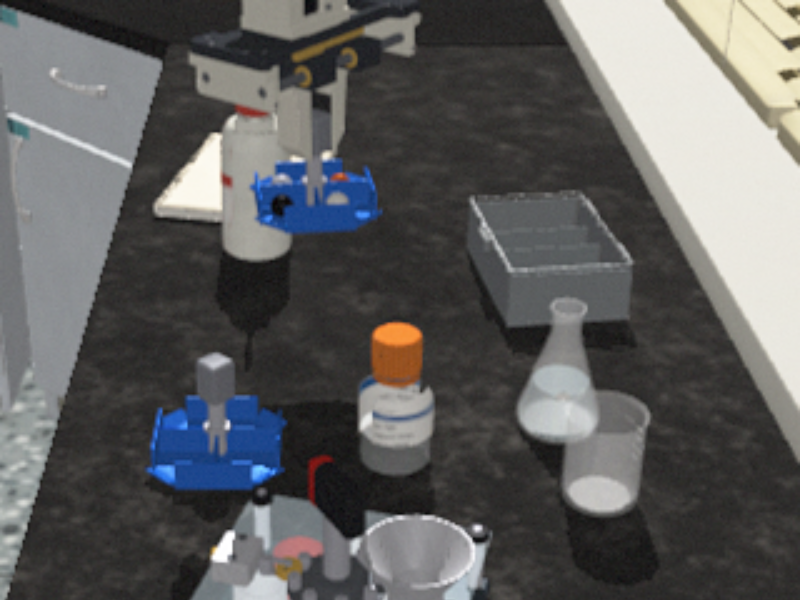

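```bash
python3 -m jog '[[0,0,-0.4,0.012],[0,0,-0.4,0.024],[0,0,0,0.028],[0,0,0,0.028],[0,0,0,0.028]]' >/dev/null
python3 -m jog '[[0,0,0,0.028],[0,0,0,0.028],[0,0,0,0.028],[0,0,0,0.028],[0,0,0,0.028]]' >/dev/null
python3 -m jog '[[0,0,0,0.028],[0,0,0,0.016],[0,0,0,0.010],[0,0,0,0]]' >/dev/null; python3 st.py .623 -.0604 .195
```

```text
t 23.425 p [0.5346 0.273  0.2048] xdir 27.7 ydir -62.3 z [ 0.004 -0.    -1.   ] q [-0.4   0.43 -0.23  1.65  0.11  1.07 -1.75] F [ 0.8  0.3 -2.8] w 0.02185792902860156 g 20.000123977661133
units to go [-1.91  8.41  0.26]
```

```bash
python3 -m jog '[[-0.05,0.2,0,0],[-0.1,0.45,0,0],[-0.15,0.65,0,0],[-0.2,0.8,0,0],[-0.2,0.85,0,0]]' >/dev/null
python3 -m jog '[[-0.2,0.85,0,0],[-0.2,0.85,0,0],[-0.2,0.85,0,0],[-0.2,0.85,0,0],[-0.2,0.75,0,0]]' >/dev/null
python3 -m jog '[[-0.15,0.6,0,0],[-0.1,0.4,0,0],[-0.1,0.25,0,0],[0,0.1,0,0],[0,0,0,0]]' >/dev/null; python3 st.py .623 -.0604 .158
python3 - <<'E'
from h import *
c=snap('side'); a=cv2.cvtColor(c['img'],cv2.COLOR_RGB2BGR)
c=snap('top'); b=cv2.cvtColor(c['img'],cv2.COLOR_RGB2BGR)
cv2.imwrite('pics/s6.png',np.hstack([cv2.resize(a[200:440,210:450],(400,400)),cv2.resize(b[140:300,400:560],(400,400))]))
E
```

```text
t 25.3 p [ 0.6196 -0.0633  0.2061] xdir 27.7 ydir -62.3 z [ 0.006  0.002 -1.   ] q [ 0.11  0.45 -0.14  1.6   0.07  1.09 -1.13] F [-0.9  0.2 -3.4] w 0.02238617682551976 g 19.99962955713272
units to go [ 0.1  -0.03  1.2 ]
```

View pics/s6.png

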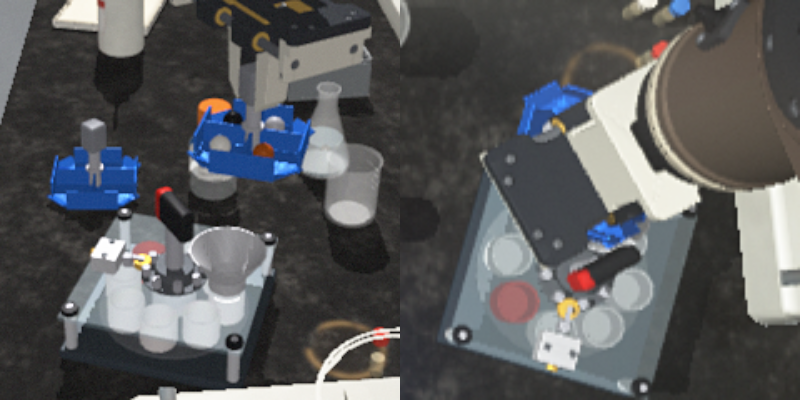

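All four balls are in the tray, and its white corner faces the knob's flat side. That was the tenth picture, so from here I'll go by numbers. I'll lower the tray and feel for the knob.

```bash
cat > tilt.py <<'E'
from h import *
s=status.sense(); r=R.from_quat(np.roll(s['eef_rot'],-1)).as_matrix()
n=np.array([.886,.463]); rel=np.array(s['ee_pos'][:2])-[.5512,-.0935]
print(round(s['time'],2),'p',np.round(s['ee_pos'],4),'D',round(rel@n-.007,4),'lat',round(rel@[.463,-.886],4),'Ftool',np.round(r.T@s['wrist_force'],1),'Ttool',np.round(r.T@s['torque'],2),'w',round(s['width'],4))
E
python3 -m jog '[[0,0,0.5,0],[0,0,0.5,0],[0,0,0.2,0],[0,0,0,0]]' >/dev/null; python3 tilt.py
python3 -m jog '[[-0.1,0,0,0],[-0.1,0,0,0],[0,0,0,0]]' >/dev/null; python3 tilt.py
python3 -m jog '[[-0.1,0,0,0],[0,0,0,0]]' >/dev/null; python3 tilt.py
python3 -m jog '[[-0.1,0,0,0],[0,0,0,0]]' >/dev/null; python3 tilt.py
```

```text
25.9 p [ 0.6196 -0.0634  0.1579] D 0.0676 lat 0.005 Ftool [-0.4 -0.7  1.8] Ttool [ 0.06 -0.15 -0.01] w 0.0216
26.27 p [ 0.6126 -0.068   0.1586] D 0.0592 lat 0.0058 Ftool [-1.3 -0.3  1.9] Ttool [ 0.01 -0.16  0.05] w 0.022
26.52 p [ 0.611  -0.0685  0.1592] D 0.0576 lat 0.0055 Ftool [6.  0.3 1.3] Ttool [ 0.01  1.06 -0.05] w 0.022
26.77 p [ 0.6091 -0.0696  0.1601] D 0.0553 lat 0.0056 Ftool [ 7.8 -0.7 -2.4] Ttool [ 0.02  1.81 -0.02] w 0.0221
```

```bash
python3 -m jog '[[-0.15,0,0.03,0],[0,0,0,0]]' - 15 >/dev/null; python3 tilt.py
python3 -m jog '[[-0.15,0,0.02,0],[0,0,0,0]]' >/dev/null; python3 tilt.py
python3 -m jog '[[-0.15,0,0.02,0],[0,0,0,0]]' >/dev/null; python3 tilt.py
```

```text
27.02 p [ 0.6022 -0.0733  0.1581] D 0.0476 lat 0.0057 Ftool [ 4.9  0.3 -0.6] Ttool [-0.03  1.08  0.  ] w 0.0223
27.27 p [ 0.5961 -0.0765  0.1567] D 0.0406 lat 0.0057 Ftool [ 4.8  1.3 -0.6] Ttool [-0.03  0.95 -0.02] w 0.0221
27.52 p [ 0.5899 -0.0796  0.1553] D 0.0337 lat 0.0056 Ftool [3.8 0.4 0.6] Ttool [-0.02  0.68 -0.01] w 0.0221
```

```bash
python3 -m jog '[[-0.1,0,-0.1,0],[-0.05,0,-0.02,0],[0,0,0,0]]' >/dev/null; python3 tilt.py
python3 -m jog '[[-0.1,0,-0.05,0],[-0.03,0,0,0],[0,0,0,0]]' >/dev/null; python3 tilt.py
```

```text
27.9 p [ 0.5838 -0.0825  0.1597] D 0.0269 lat 0.0054 Ftool [1.9 0.2 2.1] Ttool [0.17 0.19 0.01] w 0.0221
28.27 p [ 0.5798 -0.0847  0.162 ] D 0.0224 lat 0.0055 Ftool [ 3.  -0.7  1.4] Ttool [0.18 0.64 0.  ] w 0.0218
```

Pre-tilt is about 31°. Next I'll back off a little, slide along the bar toward the funnel so the drop point lies over its mouth, and push on past 43°. The knob face stops the ball from overshooting.

```bash
python3 -m jog '[[0.1,0,0,0],[0.05,0.1,0,0],[0,0.18,0,0],[0,0.08,0,0],[0,0,0,0]]' >/dev/null; python3 tilt.py
python3 -m jog '[[-0.1,0,0,0],[-0.08,0,0,0],[0,0,0,0]]' >/dev/null; python3 tilt.py
```

```text
28.9 p [ 0.5917 -0.0954  0.1618] D 0.028 lat 0.0205 Ftool [-0.1  0.2  2.1] Ttool [ 0.07 -0.25 -0.01] w 0.0218
29.27 p [ 0.5857 -0.0978  0.1622] D 0.0216 lat 0.0197 Ftool [ 3.2 -0.3  3. ] Ttool [0.08 0.56 0.04] w 0.0218
```

Run:
```python
from h import *
# where is the white ball? side view white low-saturation round blobs near the tray
c=snap('side','chk1'); h=cv2.cvtColor(c['img'],cv2.COLOR_RGB2HSV)
s=status.sense(); print('tray px',proj(c,np.array(s['ee_pos'])+[0,0,-.045]),'port px',proj(c,[.597,-.108,.086]),'knob px',proj(c,[.551,-.0935,.113]))
```

```text
tray px [339.01327568 327.58828228] port px [346.71996656 349.53701603] knob px [314.62603804 328.48650453]
```

Contact is back. Now the final lean.

```bash
python3 -m jog '[[-0.12,0,0,0],[-0.1,0,-0.02,0],[0,0,0,0]]' >/dev/null; python3 tilt.py
python3 -m jog '[[-0.12,0,0,0],[-0.1,0,-0.02,0],[0,0,0,0]]' >/dev/null; python3 tilt.py
python3 -m jog '[[-0.05,0,0,0],[0,0,0,0]]' >/dev/null; python3 tilt.py
```

```text
29.7 p [ 0.5775 -0.1024  0.1629] D 0.0121 lat 0.0201 Ftool [ 3.7 -0.6 -0.3] Ttool [0.05 0.68 0.02] w 0.0219
30.07 p [ 0.5691 -0.1067  0.1632] D 0.0028 lat 0.02 Ftool [ 1.4 -0.3  1.4] Ttool [-0.02  0.43  0.04] w 0.0226
30.32 p [ 0.5679 -0.1073  0.1633] D 0.0014 lat 0.02 Ftool [4.5 0.6 0.8] Ttool [-0.08  0.71  0.  ] w 0.022
```

```bash
python3 -m jog '[[0.08,0,0,0],[0.1,0,0,0],[0.1,0,0,0],[0.1,0,0,0],[0,0,0,0]]' >/dev/null; python3 tilt.py
python3 -m jog '[[0,0,0,0],[0,0,0,0]]' >/dev/null;  python3 - <<'E'
from h import *
c=snap('side'); c2=snap('top'); cw=snap('wrist')
np.save('side2.npy',c['img']); i=c['img'].astype(int)
# white-ball pixels: bright, low saturation, inside region near funnel/tray
m=(i.min(2)>215)&(i.max(2)-i.min(2)<14)
n,l,st,ce=cv2.connectedComponentsWithStats(m[270:410,270:400].astype(np.uint8))
print([(st[k].tolist(),np.round(ce[k]+[270,270],0).tolist()) for k in range(1,n) if st[k,4]>6])
print('tray ctr px',proj(c,np.array(status.sense()['ee_pos'])+[.0,0,-.0]),'outlet px',proj(c,[.597,-.108,.05]),'cup4 px',proj(c,[.597,-.108,.028]))
x,y=proj(c,[.597,-.108,.028]).astype(int); print(i[y-14:y+12:3,x-14:x+15:4].min(2))
E
```

```text
30.95 p [ 0.5817 -0.0999  0.1634] D 0.0171 lat 0.0198 Ftool [-0.8  0.1  1.8] Ttool [ 0.02 -0.28 -0.01] w 0.0216
[([52, 71, 9, 19, 36], [325.0, 350.0]), ([0, 73, 15, 14, 137], [276.0, 349.0]), ([94, 72, 6, 7, 8], [366.0, 345.0]), ([14, 81, 5, 4, 13], [286.0, 353.0]), ([30, 81, 4, 3, 9], [302.0, 352.0]), ([20, 83, 7, 2, 10], [292.0, 354.0]), ([26, 89, 4, 3, 10], [298.0, 360.0]), ([56, 94, 3, 3, 8], [327.0, 365.0])]
tray ctr px [336.81459527 301.11313676] outlet px [345.95287834 369.36610506] cup4 px [345.49872943 381.10577063]
[[105 131 120 124 120 123 115 191]
 [107 127 122 121 119 117 124 157]
 [155 185 131 138 134 130 121 120]
 [136 198 163 128 134 132 202 124]
 [149 188 200 203 195 219 200 125]
 [213 213 204 210 216 210 203 125]
 [214 211 200 211 209 209 192 129]
 [213 209 197 215 208 207 191 124]
 [216 213 200 212 213 204 145 118]]
```

```bash
python3 -m jog '[[0.1,0,-0.2,0],[0.4,0,-0.4,0],[0.7,0,-0.4,0],[0.7,0,-0.2,0],[0.3,0,0,0]]' >/dev/null; python3 tilt.py
python3 - <<'E'
from h import *
a=cv2.cvtColor(cv2.imread('pics/side0.png'),cv2.COLOR_BGR2RGB).astype(int); c=snap('side','chk2'); b=c['img'].astype(int)
x,y=proj(c,[.597,-.108,.028]).astype(int)
d=(b-a).mean(2); print('side diff around cup4',x,y); print(np.round(cv2.resize(d[y-44:y+20,x-28:x+32].astype(np.float32),(15,16),interpolation=cv2.INTER_AREA)).astype(int))
t=snap('top','chk3'); a=cv2.cvtColor(cv2.imread('pics/top0.png'),cv2.COLOR_BGR2RGB).astype(int); d=(t['img'].astype(int)-a).mean(2)
x,y=proj(t,[.597,-.108,.05]).astype(int); print('top outlet',x,y); print(np.round(cv2.resize(t['img'].astype(np.float32)[y-20:y+20,x-20:x+20].mean(2),(20,20),interpolation=cv2.INTER_AREA)).astype(int))
# hand silhouette: where is blue tray and any ball colours near it
h=cv2.cvtColor(c['img'],cv2.COLOR_RGB2HSV).astype(int)
blue=(h[...,0]>100)&(h[...,0]<125)&(h[...,1]>150)&(h[...,2]>60); blue[:,:300]=0
ys,xs=np.nonzero(blue[200:420]); print('blue bbox',xs.min(),xs.max(),ys.min()+200,ys.max()+200)
E
```

```text
31.98 p [ 0.6607 -0.0581  0.2129] D 0.1065 lat 0.0193 Ftool [-0.7 -1.   2.9] Ttool [-0.   -0.24  0.02] w 0.022
side diff around cup4 345 381
[[ -53  -67    6   12    0    0   -1   -1    0    0    0    0    0    0
     1]
 [ -95 -103  -14   -1    0    1    0   -1    0    0    0   -1   -1    0
     0]
 [ -16   60   19    0    0    0    0    0    0   -1    0    0    0    0
    -1]
 [   8   80   38   -1    1    0    0    0    0    0    0    0    0    0
    -1]
 [   0   -1   87    6    0   -1   -1   -1    0   -1    0   -1    0    0
     1]
 [   0    0   34   35   -1    1   -1    0    0    0    1   -1    0    0
     0]
 [   2    0   42  -57    0   -1    0    0    1    0    0    0    0    0
    -1]
 [  -9 -111   44    2   -8    0    0    0   -1    0    0    1    1    0
     0]
 [  20  -60  -38   20    0    0    0    0   -1    0    0   -1    0    0
    -1]
 [  25   35  -10    5   25   -3    0    0    0   23    1   -1    0    0
     1]
 [  -4    0    5  -24  -33    2    6    5   32   60    0    0    0    0
     0]
 [  -6    1   41   21    2   -8    4   16   27   55   -1    1   -1    0
    -2]
[... 1367 characters left out ...]
191 161 156 182 172 114 113 136 145 137 120 123 226 191 230 229 230
  232 231]
 [189 189 159 171 157 207 115 114 116 126 127 108 171 177 210 224 226 226
  228 229]
 [189 172 164 173 129 163 173 111 118 125 138 144 168 194 201 214 222 224
  224 226]
 [180 174 164 125 120 117 203 155 116 132 144 157 173 185 192 201 214 219
  222 224]
 [142 132 115 111 112 129 203 208 162 136 142 154 167 178 189 194 203 216
  221 222]
 [129 122 150 125 107 112 115 103 131 187 155 155 162 174 186 183 151 146
  146 159]
 [122 168 214 166  68  98 112 107 107 109 155 163 196 203 123  54  46  48
   50  86]
 [116 111 150 113  81 110 113 111 112 111 107  88  86  50  45  51  54  54
   54  47]]
blue bbox 325 471 235 414
```

Run:
```python
import cv2,numpy as np
a=cv2.imread('pics/chk1.png').astype(int);b=cv2.imread('pics/chk2.png').astype(int)
d=(b-a).mean(2);print(np.round(cv2.resize(d[361:405,322:370].astype(np.float32),(16,15),interpolation=cv2.INTER_AREA)).astype(int))
t=cv2.cvtColor(cv2.imread('pics/chk3.png'),cv2.COLOR_BGR2RGB).astype(int)
m=((t.min(2)>215)&(t.max(2)-t.min(2)<16)).astype(np.uint8)
n,l,st,ce=cv2.connectedComponentsWithStats(m[100:350,120:520]);print([(np.round(ce[k]+[120,100]).tolist(),st[k,2:].tolist()) for k in range(1,n) if 15<st[k,4]<600])
```

```text
[[  0   1  -2  23  66  37  23   7   5   9  18  63  79  37  -1   0]
 [ -1   0   1   0  -1   3  27  17  22  23  22  10  -1  -1  -1   0]
 [  0  -1   0   3   0   0  -1  -1   0   0   0   0   0   0   1  -1]
 [  0   0   0   5  -1   1   0   0   0   0   0  -1   0  -1   0   1]
 [ -1   0   0   0   0  -1   1   0   0   0   0   0   1   0   1   0]
 [  0   0   0   0  -1  -1  -6  -3  -4  -1   2  -1   0   0   0  -1]
 [  0   1   1   1  -1  12  22  17  14  28  14   0  -1   0   0   0]
 [ -1  -1   0   0   0   0   0   4   5   2  -1   0  -1   0   0  -1]
 [  0   0   0   0   0  -1   0   0  -1   0  -1   0   1   0  -2   0]
 [  0   0  -1   0   0   0  -1   1  -1  -1  -1   3   0   0  -3   1]
 [  0  -1   0   0   0   0   0   1  -1   1   0   0   0  -1   2  -1]
 [ -1  -1  -1   0   0  -1   1   0   0   0   0   0  -1  -1  -1  -1]
 [  0  -1  -1   0   1   0   0   0  -1  -2   0   0   0  -1  -1   3]
 [  0   0  -1   0   0   0   0  -1  23  53  23   0   0   0   0   1]
 [ -1   0  -1   0   0  -1   0   2  89 122  79  10   1  -2   3  -1]]
[([327.0, 160.0], [16, 22, 198]), ([493.0, 222.0], [18, 31, 339]), ([136.0, 285.0], [37, 51, 509]), ([463.0, 280.0], [17, 15, 153]), ([123.0, 307.0], [9, 13, 57])]
```

Run:
```python
from h import *
t=cv2.cvtColor(cv2.imread('pics/chk2.png'),cv2.COLOR_BGR2RGB); i=t.astype(int); h=cv2.cvtColor(t,cv2.COLOR_RGB2HSV).astype(int)
c=snap('side'); p=np.array(status.sense()['ee_pos'])
d=np.array([-.886,-.463,0])
th=np.radians(46)
def tp(o,l,z): # tray point: out along d, lateral, height above underside
    dn=.064-z; out=o*np.cos(th)-dn*np.sin(th); dd=dn*np.cos(th)+o*np.sin(th)
    return p+[0,0,.019]+d*out+np.array([.463,-.886,0])*l-np.array([0,0,dd])
for n,q in dict(lip=(.057,0,.009),back=(-.057,0,.009),left=(0,.065,.01),right=(0,-.065,.01),white=(.04,0,.0125),steel=(-.02,0,.0115)).items(): print(n,np.round(proj(c,tp(*q))),np.round(tp(*q),3))
blue=((h[...,0]>100)&(h[...,0]<125)&(h[...,1]>150)&(h[...,2]>60)).astype(np.uint8)
n,l,st,ce=cv2.connectedComponentsWithStats(blue);print('blue',[(st[k].tolist()) for k in range(1,n) if st[k,4]>60])
for nm,m in dict(white=(i.min(2)>200)&(np.ptp(i,axis=2)<16),amber=(h[...,0]<16)&(h[...,1]>150)&(h[...,2]>70),grey=(i.min(2)>110)&(i.max(2)<200)&(np.ptp(i,axis=2)<25)).items():
    n,l,st,ce=cv2.connectedComponentsWithStats(m[230:420,280:480].astype(np.uint8));print(nm,[((st[k]+[280,230,0,0,0]).tolist()) for k in range(1,n) if 12<st[k,4]<500])
```

```text
lip [388. 293.] [ 0.659 -0.059  0.151]
back [435. 231.] [ 0.729 -0.023  0.233]
left [440. 282.] [ 0.723 -0.099  0.193]
right [386. 244.] [0.663 0.016 0.193]
white [393. 283.] [ 0.667 -0.055  0.166]
steel [419. 251.] [ 0.704 -0.036  0.208]
blue [[8, 45, 10, 29, 105], [234, 58, 74, 71, 4050], [383, 235, 64, 61, 2290], [238, 289, 56, 37, 1511], [461, 405, 11, 10, 89]]
white [[463, 230, 17, 28, 250], [324, 295, 5, 7, 21], [401, 294, 15, 8, 65], [321, 340, 16, 23, 54], [357, 340, 13, 24, 59], [280, 344, 5, 10, 33], [284, 351, 13, 4, 28], [280, 360, 15, 39, 452], [294, 382, 22, 21, 321], [461, 392, 9, 7, 48], [404, 399, 36, 21, 134], [441, 401, 35, 4, 52]]
amber [[329, 259, 20, 26, 445], [414, 274, 11, 7, 56], [303, 312, 10, 19, 68], [434, 403, 10, 5, 36]]
grey [[280, 230, 14, 4, 46], [376, 230, 6, 22, 107], [314, 370, 4, 5, 15], [449, 397, 31, 9, 59], [446, 398, 14, 1, 14], [420, 404, 13, 6, 13]]
```

The tray silhouette in the side view matches a 46° lean. No white ball shows in it and there's no stray white blob on the cover, so the ball went into the funnel. I'll carry the tray back gently to its old, free spot.

```bash
python3 -m jog '[[0.03,-0.15,0,0],[0.05,-0.35,0,0],[0.08,-0.55,0,0],[0.1,-0.7,0,0],[0.1,-0.8,0,0]]' >/dev/null
python3 -m jog '[[0.1,-0.8,0,0],[0.1,-0.8,0,0],[0.1,-0.8,0,0],[0.1,-0.8,0,0],[0.1,-0.8,0,0]]' >/dev/null
python3 -m jog '[[0.1,-0.8,0,0],[0.1,-0.65,0,0],[0.08,-0.45,0,0],[0.06,-0.25,0,0],[0,-0.1,0,0]]' >/dev/null
python3 st.py .537 .274 .068
```

```text
t 34.0 p [0.5383 0.2749 0.2116] xdir 27.6 ydir -62.4 z [ 0.006  0.001 -1.   ] q [-0.4   0.42 -0.22  1.64  0.11  1.09 -1.75] F [ 0.4 -0.3 -1.5] w 0.021860293374621264 g 14.999142587184906
units to go [-0.06 -0.    3.59]
```

```bash
python3 -m jog '[[0,0,0.4,0],[0,0,0.7,0],[0,0,0.8,0],[0,0,0.8,0],[0,0,0.6,0]]' >/dev/null
python3 -m jog '[[0,0,0.3,0],[0,0,0,0]]' >/dev/null; python3 tilt.py
python3 -m jog '[[0,0,0,0],[0,0,0,0],[0,0,0,0]]' - 6 >/dev/null; python3 tilt.py
cat > bl.py <<'E'
from h import *
c=snap('side'); h=cv2.cvtColor(c['img'],cv2.COLOR_RGB2HSV).astype(int)
m=((h[...,0]>100)&(h[...,0]<125)&(h[...,1]>150)&(h[...,2]>60)); m[:200]=0
n,l,st,ce=cv2.connectedComponentsWithStats(m.astype(np.uint8))
print('blue',[st[k].tolist() for k in range(1,n) if st[k,4]>60])
E
python3 bl.py
```

```text
34.88 p [0.5393 0.274  0.0668] D 0.1526 lat -0.3311 Ftool [-0.2  0.1  1.5] Ttool [ 0.04 -0.27 -0.03] w 0.0218
35.25 p [0.5395 0.275  0.0681] D 0.1532 lat -0.3319 Ftool [-0.3 -0.2  1.7] Ttool [ 0.05 -0.27 -0.01] w 0.0219
blue [[299, 227, 46, 45, 1150], [239, 288, 56, 38, 1539], [461, 405, 11, 10, 90]]
```

```bash
python3 -m jog '[[0,0,0.05,0],[0,0,0,0],[0,0,0,0]]' - 4 >/dev/null; python3 tilt.py; python3 bl.py
python3 -m jog '[[0,0,0,0],[0,0,0,0],[0,0,0,0]]' - 3 >/dev/null; python3 tilt.py; python3 bl.py
```

```text
35.67 p [0.5392 0.2748 0.0655] D 0.1529 lat -0.3319 Ftool [ 0.6 -0.3  1.5] Ttool [ 0.05 -0.17  0.  ] w 0.0219
blue [[286, 240, 52, 35, 1132], [238, 288, 57, 38, 1538], [461, 405, 11, 10, 92]]
36.1 p [0.5393 0.2749 0.0656] D 0.153 lat -0.3319 Ftool [ 0.4 -0.4  2.5] Ttool [ 0.05 -0.22  0.01] w 0.0221
blue [[286, 240, 53, 35, 1128], [239, 288, 56, 38, 1533], [461, 405, 11, 10, 91]]
```

```bash
python3 -m jog '[[0,0,0.15,0],[0,0,0.15,0],[0,0,0.1,0],[0,0,0,0]]' >/dev/null; python3 tilt.py
python3 -m jog '[[0,0,0.08,0],[0,0,0.04,0],[0,0,0,0]]' >/dev/null; python3 tilt.py; python3 bl.py
```

```text
36.65 p [0.5386 0.2745 0.0489] D 0.1522 lat -0.3318 Ftool [-0.1 -1.   1.6] Ttool [ 0.07 -0.22  0.04] w 0.0216
37.02 p [0.5394 0.2749 0.0448] D 0.1531 lat -0.3318 Ftool [-0.1 -0.1 -1.2] Ttool [0.   0.04 0.02] w 0.022
blue [[283, 251, 52, 31, 982], [239, 289, 56, 37, 1537], [461, 405, 11, 10, 91]]
```

```bash
python3 -m jog '[[0,0,0,0],[0,0,0,0],[0,0,0,0],[0,0,0,0],[0,0,0,0]]' 0.7 >/dev/null
python3 -m jog '[[0,0,-0.4,0],[0,0,-0.8,0],[0,0,-0.9,0],[0,0,-0.9,0],[0,0,-0.9,0]]' >/dev/null
python3 -m jog '[[-0.7,0.6,-0.5,0],[-0.7,0.6,0,0],[-0.7,0.6,0,0],[-0.7,0.6,0,0],[-0.7,0.6,0,0]]' >/dev/null
python3 -m jog '[[-0.7,0.6,0,0],[-0.7,0.6,0,0],[0,0,0,0]]' >/dev/null;python3 st.py; python3 bl.py
python3 - <<'E'
from h import *
t=snap('top','end'); i=t['img'].astype(int); h=cv2.cvtColor(t['img'],cv2.COLOR_RGB2HSV).astype(int)
blue=((h[...,0]>100)&(h[...,0]<125)&(h[...,1]>150)&(h[...,2]>70)).astype(np.uint8)
for k in cv2.findContours(blue[200:340,220:400].copy(),cv2.RETR_EXTERNAL,cv2.CHAIN_APPROX_NONE)[0]:
    if cv2.contourArea(k)>300:
        r=cv2.minAreaRect(k); u,v=r[0][0]+220,r[0][1]+200; print('tray',np.round((u,v)),np.round(r[1]),r[2],ray(t,u,v,.012)[:2])
        y0,x0=int(v)-26,int(u)-26; sub=~blue[y0:y0+52,x0:x0+52].astype(bool); B=i[y0:y0+52,x0:x0+52]; H=h[y0:y0+52,x0:x0+52]
        for nm,m in dict(white=(B.min(2)>215),grey=(B.min(2)>130)&(B.min(2)<=215),amber=(H[...,0]<18)&(H[...,1]>130)&(H[...,2]>90),black=(B.max(2)<62)).items():
            n,l,st,ce=cv2.connectedComponentsWithStats(m.astype(np.uint8)); print(nm,[(np.round(ce[q]-26).tolist(),st[q,2:].tolist()) for q in range(1,n) if st[q,4]>8])
a=cv2.imread('pics/top0.png')[...,::-1].astype(int)
d=abs(i-a).max(2)>40
for nm,(x,y) in dict(bottle=(361,225),flask=(333,162),wash=(160,290)).items(): print(nm,d[y-20:y+20,x-25:x+25].mean())
x,y=[int(q) for q in proj(t,[.597,-.108,.045])]; print(x,y); print(i[y-9:y+9:1,x-6:x+18].min(2))
E
```

```text
t 39.325 p [0.4418 0.0324 0.221 ] xdir 27.4 ydir -62.6 z [ 0.007  0.    -1.   ] q [-0.05  0.15 -0.16  1.99  0.03  0.99 -1.32] F [0.5 0.8 0.2] w 0.06440402103051134 g 0.0
blue [[283, 249, 52, 33, 1008], [238, 289, 56, 37, 1502], [461, 405, 11, 10, 89]]
tray [356. 293.] [50. 49.] 90.0 [0.4662369  0.12188744]
white []
grey [([3.0, 2.0], [13, 14, 108])]
amber []
black [([-24.0, -16.0], [10, 22, 57]), ([-4.0, -26.0], [5, 2, 9]), ([12.0, -26.0], [6, 2, 10]), ([22.0, -23.0], [9, 9, 44]), ([25.0, 1.0], [1, 15, 15]), ([-24.0, 21.0], [9, 13, 51]), ([22.0, 22.0], [7, 8, 20]), ([4.0, 25.0], [13, 1, 13])]
tray [275. 254.] [50. 50.] 16.189205169677734 [0.546142   0.27797602]
white []
grey [([-4.0, -2.0], [12, 17, 117])]
amber [([18.0, 0.0], [8, 8, 49])]
black [([-23.0, -16.0], [11, 29, 138]), ([16.0, -23.0], [29, 11, 127]), ([23.0, 16.0], [9, 27, 110]), ([-10.0, 16.0], [9, 9, 53]), ([-18.0, 23.0], [22, 10, 95])]
bottle 0.0005
flask 0.0005
wash 0.0555
475 223
[[113 115 116 116 116 126 132 147 154 163 172 180 189 197 200 204 210 216
  216 218 219 223 224 225]
 [115 115 116 116 116 114 122 150 166 16
[... 977 characters left out ...]
14 121 131 134 135 132 129 148 142 110 108 103 216 245 185 186 224
  234 233 231 232 232 230]
 [116 112 124 129 142 139 137 134 135 147 107 108  99 243 219 179 182 238
  229 231 233 231 232 232]
 [113 113 110 114 151 144 140 135 127 136 109 105  96 255 213 170 193 232
  228 227 229 231 229 231]
 [114 111 109 120 146 139 139 135 130 113 108 103 172 255 176 171 220 228
  227 227 227 226 229 229]
 [113 112 111 111 121 134 130 131 125 105 107 105 247 190 169 193 221 224
  225 224 227 225 225 228]
 [108 111 113 114 111 117 113 129 112 105 106 123 196 151 190 205 211 218
  223 223 224 225 223 225]
 [111 109 112 113 114 117 118 133 127 120 132 150 161 197 195 199 205 212
  218 222 221 223 224 222]]
```

```bash
python3 -m jog '[[0.2,0.8,-0.15,0],[0.2,0.85,-0.15,0],[0.2,0.85,-0.15,0],[0.2,0.85,-0.15,0],[0.15,0.75,0,0]]' >/dev/null
python3 -m jog '[[0,0,0,-0.0285],[0,0,0,-0.0287],[0,0,0,0],[0,0,0,0]]' >/dev/null;python3 st.py .5511 -.0957 .2452
python3 - <<'E'
from h import *
o=dict(np.load('w2.npz')); c=snap('wrist','w9'); 
for k in(o,c):
    x,y=[int(round(q)) for q in proj(k,[.597,-.108,.042])]; print(x,y)
    g=k['img'].astype(int)[y-16:y+16:2,x-18:x+20:2]; print(g.min(2))
t=cv2.cvtColor(cv2.imread('pics/end.png'),cv2.COLOR_BGR2RGB).astype(int); print(t[232:262,262:290].min(2)[::1,::1])
E
```

```text
t 40.55 p [ 0.5525 -0.0921  0.2446] xdir 48.0 ydir -42.0 z [ 0.007  0.002 -1.   ] q [ 0.17  0.32 -0.13  1.71  0.04  1.11 -0.71] F [ 0.   0.1 -0.2] w 0.06428590997932244 g 0.0
units to go [-0.09  0.03 -0.02]
358 189
[[123 122 121 121 122 121 122 119 120 121 123 123 123 123 137 137 145 150
  155]
 [124 124 123 123 122 121 121 121 120 119 119 122 124 122 136 145 152 155
  159]
 [125 124 120 122 120 124 122 122 121 121 121 123 121 132 133 152 160 159
  164]
 [123 123 122 123 123 121 122 128 136 145 146 147 132 134 140 158 162 166
  167]
 [125 125 124 124 123 127 144 156 158 158 158 158 159 143 143 167 168 173
  176]
 [127 126 124 126 129 154 158 156 158 159 159 158 159 156 126 145 178 180
  182]
 [125 125 122 126 153 157 157 157 158 157 158 157 158 156 130 127 166 187
  188]
 [126 124 123 144 159 157 159 158 157 159 158 159 158 158 133 130 136 191
  194]
 [124 123 128 154 159 158 159 159 158 158 157 159 157 157 130 125 150 185
  200]
 [126 126 136 157 158 159 156 158 159 158 157 157 158 155 124 122 166 178
  207]
 [128 128 144 158 158 159 157 158 158 159 158 159 158 145 127 157 207 178
 
[... 4527 characters left out ...]
 58  56  56  56  58  73 153 166 160 160 162 153 150 131 112  92  74  55
   41  32  34  32  38  29  35  41  38  35]
 [ 58  58  57  54  61  58  82 169 163 156 153 137 115  96  76  61  48  38
   39  40  42  38  44  36  35  33  31  32]
 [ 55  59  58  60  60  62  59 152 162 139 118 101  81  61  48  55  38  40
   39  43  42  41  38  42  43  38  41  43]
 [ 57  57  60  58  57  59  55  83 131 109  77  59  45  46  39  39  41  40
   41  41  41  48  49  50  49  46  57  58]
 [ 55  59  57  57  59  61  60  58  61  69  61  41  29  39  43  41  40  39
   42  39  42  57  64  68  62  57  58  56]
 [ 58  57  58  58  59  64  60  59  66  55  72  30  37  42  40  40  41  41
   44  38  39  38  69  73  60  62  58  57]]
```

Run:
```python
import cv2
a=cv2.imread('pics/end.png')[...,::-1].astype(int);t=cv2.imread('pics/top0.png')[...,::-1].astype(int)
w=cv2.imread('pics/w9.png')[...,::-1].astype(int); o=cv2.imread('pics/top0.png')[...,::-1]
print('tray ball',a[243:248,267:272].tolist())
print('start steel',t[269:272,265:271].tolist()); print('start white',t[246:249,284:290].tolist())
print('cup ball',w[189:200:4,349:361:3].tolist(),'cup wall',w[189:200:4,363:367:2].tolist())
```

```text
tray ball [[[69, 162, 255], [121, 141, 204], [146, 169, 221], [178, 175, 176], [156, 151, 148]], [[113, 161, 244], [205, 203, 206], [206, 206, 207], [192, 194, 199], [172, 174, 177]], [[187, 201, 229], [223, 223, 223], [226, 227, 230], [206, 210, 217], [184, 187, 193]], [[225, 224, 223], [231, 231, 232], [248, 248, 251], [200, 203, 211], [177, 179, 187]], [[229, 228, 226], [217, 220, 223], [242, 243, 247], [149, 152, 159], [134, 137, 146]]]
start steel [[[231, 231, 235], [238, 239, 242], [215, 218, 224], [188, 190, 198], [164, 165, 172], [135, 136, 143]], [[236, 236, 239], [251, 252, 254], [225, 227, 230], [194, 196, 204], [167, 168, 174], [139, 140, 144]], [[228, 227, 231], [224, 225, 230], [205, 207, 215], [183, 185, 194], [160, 162, 168], [132, 134, 138]]]
start white [[[255, 255, 252], [255, 255, 254], [247, 247, 243], [232, 232, 227], [205, 206, 197], [162, 163, 157]], [[255, 255, 254], [255, 255, 255], [251, 251, 248], [235, 236, 231], [206, 208, 200], [165, 164, 158]], [[255, 254, 251], [248, 248, 244], [242, 243, 238], [230, 230, 225], [204, 204, 197], [157, 157, 151]]]
cup ball [[[138, 136, 130], [155, 152, 144], [155, 152, 143], [152, 149, 141]], [[158, 156, 148], [164, 162, 153], [165, 163, 154], [158, 156, 148]], [[156, 153, 145], [162, 159, 151], [163, 161, 153], [159, 157, 148]]] cup wall [[[169, 164, 159], [169, 164, 159]], [[169, 164, 158], [169, 165, 159]], [[169, 164, 159], [169, 164, 157]]]
```

The ball in cup 4 is warm white. The tray still holds the bluish steel ball plus the amber and black ones, and it lies flat. The robot touches nothing, so I'm handing in.

```bash
python3 -c "
from cell import close_job
print(close_job())"
```

```text
the job is handed in; nothing more can be done
None
```

I handed the job in at about 41 s: the white ball is in cup 4, which is clicked home under the funnel. The tray is flat on the bench with the steel, black and amber balls still in it, and the bottle and flask are unmoved. The wash bottle's image changed by about 5%, which I didn't look into. The verdict wasn't shown to me.

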